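Find the latched channel key and release it

TASK

One of the four push keys on the stirrers' switch box has been left latched down. With closed fingertips tap each key lightly, from the left end of the row to the right end, to feel which one is latched; then press that key right down and let it come up, so that all four keys stand up. Do not press down any of the other keys, and leave the vial, timer and syringe beside the box where they are.

Things in the scene. Friction and masses are not known exactly. Their poses are not given: they have to be found in the camera images.
- switch_box: the grey switch box, fixed to the worktop: 110 mm deep (its x), 230 mm wide (its y, towards the left end), 45 mm high; origin at the centre of its underside. The four keys stand in one row along its y, at y = +66, +22, -22 and -66 mm, x = 0, and move straight up and down. Box and row are turned by up to 0.35 rad.
- key_a: one of four identical white square keys, 26 x 26 mm; origin at the centre of its top face (moves with it), axes as the box's. The letter says nothing of its place in the row. True of all keys: A key that is up has its top 61 mm above the worktop, 16 mm above the box; it gives under a finger at once, from 2.5 N rising by 1 N per mm.
- key_b: one of four identical white square keys, 26 x 26 mm; origin at the centre of its top face (moves with it), axes as the box's. The letter says nothing of its place in the row. True of all keys: The one latched key (it may stand anywhere in the row) has its top 6 mm lower, 55 mm above the worktop, and does not yield to less than about 7 N.
- key_c: one of four identical white square keys, 26 x 26 mm; origin at the centre of its top face (moves with it), axes as the box's. The letter says nothing of its place in the row. True of all keys: The latched key, pushed on down about 4 mm to its bottom stop (about 13 N), unlatches and follows the finger up to the height of the others.
- key_d: one of four identical white square keys, 26 x 26 mm; origin at the centre of its top face (moves with it), axes as the box's. The letter says nothing of its place in the row. True of all keys: Pushing a key that is up down by 5.5 mm or more (about 8 N) switches its channel on, which is a fault.
- vial: bystander: small glass vial with cap, 27 mm across, 62 mm tall, loose, standing beside the left end of the box; origin at the centre of its underside
- bench_timer: bystander: white bench timer, 58 x 66 x 19 mm, loose, lying beside the right end of the box; origin at the centre of its underside
- syringe: bystander: plastic syringe, 28 x 100 x 19 mm, loose, lying in front of the box; origin at the centre of its underside

How it is judged (in metres and radians):
On the way, in this order (a step that is already met when the one before it is completed fails the run):
1. the leftmost key is tapped (((contact force between the fingers and key_a above 0.4 N and y of key_a in the frame of switch_box between 0.056 and 0.076 m) or (contact force between the fingers and key_b above 0.4 N and y of key_b in the frame of switch_box between 0.056 and 0.076 m) or (contact force between the fingers and key_c above 0.4 N and y of key_c in the frame of switch_box between 0.056 and 0.076 m) or (contact force between the fingers and key_d above 0.4 N and y of key_d in the frame of switch_box between 0.056 and 0.076 m))), for 0.03 s.
2. the second key from the left is tapped (((contact force between the fingers and key_a above 0.4 N and y of key_a in the frame of switch_box between 0.012 and 0.032 m) or (contact force between the fingers and key_b above 0.4 N and y of key_b in the frame of switch_box between 0.012 and 0.032 m) or (contact force between the fingers and key_c above 0.4 N and y of key_c in the frame of switch_box between 0.012 and 0.032 m) or (contact force between the fingers and key_d above 0.4 N and y of key_d in the frame of switch_box between 0.012 and 0.032 m))), for 0.03 s.
3. the third key from the left is tapped (((contact force between the fingers and key_a above 0.4 N and y of key_a in the frame of switch_box between -0.032 and -0.012 m) or (contact force between the fingers and key_b above 0.4 N and y of key_b in the frame of switch_box between -0.032 and -0.012 m) or (contact force between the fingers and key_c above 0.4 N and y of key_c in the frame of switch_box between -0.032 and -0.012 m) or (contact force between the fingers and key_d above 0.4 N and y of key_d in the frame of switch_box between -0.032 and -0.012 m))), for 0.03 s.
4. the rightmost key is tapped (((contact force between the fingers and key_a above 0.4 N and y of key_a in the frame of switch_box between -0.076 and -0.056 m) or (contact force between the fingers and key_b above 0.4 N and y of key_b in the frame of switch_box between -0.076 and -0.056 m) or (contact force between the fingers and key_c above 0.4 N and y of key_c in the frame of switch_box between -0.076 and -0.056 m) or (contact force between the fingers and key_d above 0.4 N and y of key_d in the frame of switch_box between -0.076 and -0.056 m))), for 0.03 s.
5. the latched key is pressed down and comes up: all four keys stand up (z of each of key_a, key_b, key_c, key_d in the frame of switch_box above 0.059 m), for 0.2 s.
At the end, for the whole second after the job is handed in: All four keys stand up (tops within 2 mm of the full height, at rest), and the vial, timer and syringe are within 15 mm of where they stood (all of step 5 and linear speed of each of key_a, key_b, key_c, key_d below 0.01 m/s and distance of each of vial, bench_timer, syringe from where it was at the start of the episode below 0.015 m); the robot touches nothing.
It fails at once if a key that was not latched is pressed down (5.5 mm or more) (z of any of key_a, key_b, key_d in the frame of switch_box below 0.0555 m).
It fails at once if the vial, timer or syringe is moved by more than 15 mm, lifted or carried (distance of any of vial, bench_timer, syringe from where it was at the start of the episode above 0.015 m).
It fails at once if the vial is tipped over (angle between vial's own z axis and vertical above 0.4 rad).
It also fails if it takes over 45 s, if anything falls off the work surface, if the arm or the gripper's body presses on something with over 40 N, if the wrist force passes 120 N, or if a joint passes its speed limit or range.

ROBOT

A 6-joint arm with a two-finger parallel gripper is mounted at the origin on a cart in front of the work surface, level with it; the furniture and walls round the work are solid. World frame = base frame: x ahead of the robot, y to its left, z up, the work surface at z = 0. Lengths are in m, angles in degrees, forces in N, time in s.
With the tool pointing down it reaches from about 0.25 to 0.775 m from the base axis. Payload 4 kg.
Tool frame: the origin (TCP) lies midway between the tips of the shut fingers; the grasp point (between the pads) lies 19 mm behind it; z points along the fingers, y is the line along which they close (so a half turn about z gives the same grasp; the last joint's range is limited). The gripper opens to 85 mm and grips with 20 to 120 N. Pads are 22 mm wide; open, the fingers measure 114 mm over their backs; the gripper's body (76 mm by 85 mm) begins 54 mm behind the grasp point. The pads swing forward as they close: fully open they stand 13 mm farther back than shut.
Start: joints at [61.243, 4.996, 78.535, -0, 96.463, -5.907], TCP at [0.214, 0.507, 0.231] pointing down, gripper open.
Joint ranges: [-177.83, 177.83], [-43.37, 116.18], [15.69, 146.23], [-61.86, 241.86], [9.47, 152.12], [-147.06, 147.06]. Speed limits (degrees/s): [159.86, 159.86, 180, 180, 180, 180].

INTERFACE

Orientations are given as [roll, pitch, yaw] about the fixed x, y, z axes, in that order (R = Rz(yaw) Ry(pitch) Rx(roll)).
In Python, from workcell import arm, eyes gives the robot as it stands.
- The arm moves only by the shell command python3 -m inch 'ROWS' [FORCE]. ROWS is JSON, one flat list of numbers, 7 for each row, row after row: the turn, a rotation vector about the tool's x, y, z in rad, then the shift along the tool's x, y, z in m, then the opening, from 0 (shut) to 1 (fully open). In form: [ax, ay, az, x, y, z, fingers, ax, ay, az, x, y, z, fingers, ...]. A call has exactly 8 rows; each row is the pose to reach, as a shift and turn from the pose commanded when the call began, along the tool's axes at that moment; what a row does not reach only later rows make up. A row lasts 1/10 s, in which the tool goes at most 50 mm and 8.59 degrees, less where a joint would pass 70% of its speed; a pose out of reach is approached as far as the arm can. A call with a gripper value outside its range is refused whole. The fingers move at their own pace and stop on an object; FORCE is the grip in N (left out, the last holds). Time passes only in rows, so rows that repeat a pose let the fingers close, or fill a call up. It gives the time, the measured TCP pose, the force, the opening and the grip force at its end, in the units of the state.
- arm.observe(): the state, without advancing time (a new reading comes with each control period).
- eyes.get_image(name): name is "scene" or "top" or "wrist"; returns a dict with "color" (480x640x3 uint8, red, green, blue), "intrinsics" (3x3 intrinsics, pixels), "extrinsics" (4x4, takes a point from camera to world coordinates). Camera axes: x right, y up, looking along -z (the intrinsics and any distortion apply to the point x, -y, -z); pixel columns grow to the right and rows downward; lengths in m; the calibration is good to about 2 mm. A picture is of the moment at which its call begins. There is no depth.
- arm.close_job(): hands the job in; it is judged then, once.
The state is a dict: "time_s": time; "qpos": joint angles; "qvel": joint speeds; "tau": joint torques, N m; "tool_pos": TCP position; "tcp_rot": TCP orientation; "contact_force": force on the tool from outside, world axes, zero at the start; "ft_torque": the same for the moment, N m; "grip_width": opening from 0.0 (shut) to 1.0 (fully open); "grip_force": force on a finger pad.
Only numpy, scipy, OpenCV 4.12 (cv2) and the standard library are available. Lean on these libraries where they do the work, as an engineer would, in place of code of your own. Each camera call takes 0.05 s, during which the arm holds its last target. There are 200 camera calls.

## Working session

There is one attempt and no reset: what is moved stays moved. The work goes in short steps, Python scripts to look and compute and a shell command to move; the robot and the scene stay as the last step left them, time stands still between calls to the robot, and variables do not carry over. Pictures are saved under pics/ and viewed, at most 10 in all, crops included, and the job is handed in when it is done.

```bash
mkdir -p pics; python3 - <<'E'
from workcell import arm, eyes
import cv2,numpy as np
np.set_printoptions(precision=4,suppress=True)
for n in ("top","scene"):
    d=eyes.get_image(n); cv2.imwrite(f"pics/{n}1.png",d["color"][...,::-1]); print(n,d["intrinsics"],d["extrinsics"],[k for k in d])
s=arm.observe(); print(s)
E
```

```text
top [[592.9403   0.     316.8153]
 [  0.     592.9403 236.7596]
 [  0.       0.       1.    ]] [[-0.0108  0.991  -0.1336  0.3178]
 [-0.9999 -0.0112 -0.0024  0.0991]
 [-0.0039  0.1336  0.991   0.95  ]
 [ 0.      0.      0.      1.    ]] ['color', 'intrinsics', 'extrinsics']
scene [[509.8782   0.     317.5567]
 [  0.     509.8782 237.9822]
 [  0.       0.       1.    ]] [[ 0.882   0.3613 -0.3026  0.1901]
 [-0.4712  0.6848 -0.5559 -0.3952]
 [ 0.0063  0.6329  0.7742  0.7106]
 [ 0.      0.      0.      1.    ]] ['color', 'intrinsics', 'extrinsics']
{'time_s': 0.1, 'qpos': array([61.2442,  5.0346, 78.6167,  0.0004, 96.4641, -5.9091]), 'qvel': array([-0.0347, -0.1205, -0.1416,  0.0033, -0.0668,  0.039 ]), 'tau': array([  0.0021, -35.3015, -31.4219,  -0.0001,   0.0079,   0.    ]), 'tool_pos': array([0.2133, 0.5064, 0.2303]), 'tcp_rot': array([-179.8853,   -0.0122,  157.1533]), 'contact_force': array([-0.242 ,  0.3625, -0.7927]), 'ft_torque': array([0.0448, 0.006 , 0.0166]), 'grip_force': 0.0, 'grip_width': 0.9968845811546524}
```

View pics/top1.png

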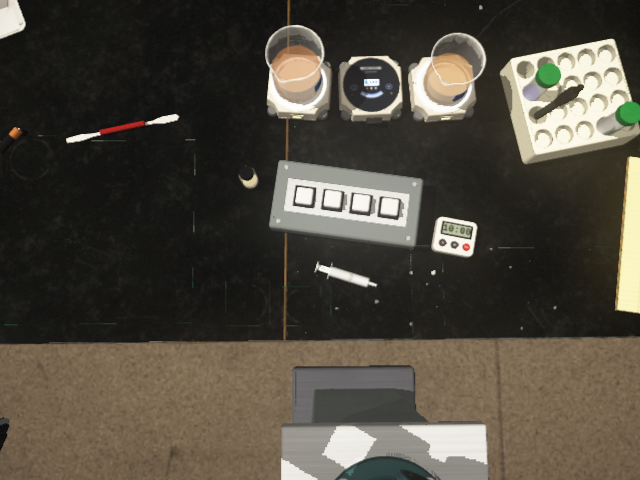

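The top view shows the box centred near (347,203), with the keys at about (304,196), (333,200), (361,204) and (390,207). The vial is at (249,177), the timer at (454,237) and the syringe at (346,275). I'll refine these on an enlarged crop.

```bash
cat > h.py <<'E'
import numpy as np
def ray(d,uv,z):
    K,E=d["intrinsics"],d["extrinsics"]
    p=np.array([(uv[0]-K[0,2])/K[0,0],-(uv[1]-K[1,2])/K[1,1],-1.])
    v=E[:3,:3]@p; o=E[:3,3]
    return o+v*(z-o[2])/v[2]
E
python3 - <<'E'
from workcell import eyes
import cv2,numpy as np
from h import ray
d=eyes.get_image("top");im=d["color"][...,::-1]
c=im[150:260,262:432]
a=cv2.resize(c,None,fx=4.7,fy=4.7,interpolation=cv2.INTER_CUBIC); cv2.imwrite("pics/crop1.png",a)
for uv in [(304,196),(333,200),(361,204),(390,207)]: print(ray(d,uv,.061).round(4))
E
```

```text
[0.5007 0.1202 0.061 ]
[0.494 0.076 0.061]
[0.4873 0.0334 0.061 ]
[ 0.4821 -0.0106  0.061 ]
```

View pics/crop1.png

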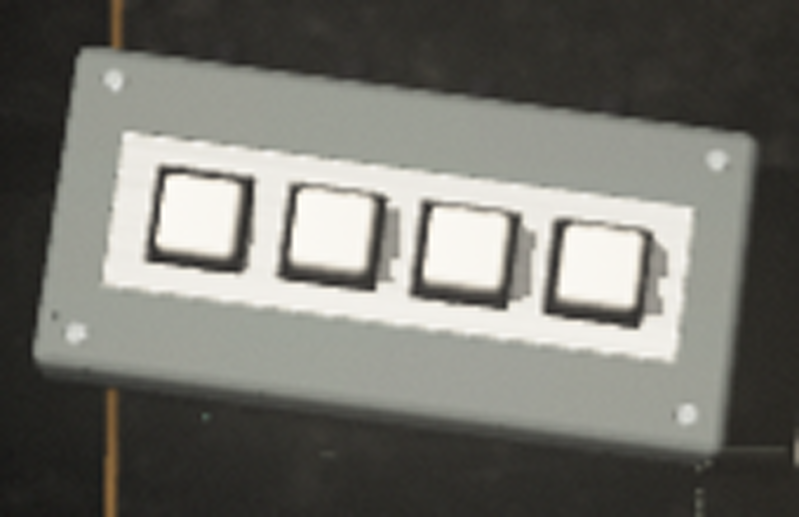

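The screws in the crop sit at (114,81), (717,160), (686,414) and (75,333). The leftmost key casts less shadow than the others, so it may be the low one. I'll get the box pose from the screws.

```bash
cat >> h.py <<'E'
from scipy.spatial.transform import Rotation as Rn
def keys(c,yaw):
    y=np.array([-np.sin(yaw),np.cos(yaw)]); return [c+k*y for k in (.066,.022,-.022,-.066)]
def rel(s,p):  # world target -> tool-axes shift
    R=Rn.from_euler('xyz',s["tcp_rot"],degrees=True); return R.inv().apply(np.array(p)-s["tool_pos"])
E
python3 - <<'E'
from workcell import eyes,arm
import numpy as np
from h import *
d=eyes.get_image("top")
P=[ray(d,(262-.4+u/4.7,150-.4+v/4.7),.045)[:2] for u,v in [(114,81),(717,160),(686,414),(75,333)]]
c=np.mean(P,0); e=(P[0]+P[3]-P[1]-P[2])/2; yaw=np.arctan2(-e[0],e[1]); print(c,np.degrees(yaw),np.linalg.norm(e))
K=keys(c,yaw); print(np.round(K,4))
KK=[ray(d,(262-.4+u/4.7,150-.4+v/4.7),.061)[:2] for u,v in [(204,216),(335,231),(467,248),(602,264)]]; print(np.round(KK,4))
for uv in [(249,177),(454,237),(346,275)]: print(ray(d,uv,.02).round(3))
s=arm.observe(); print(s["tool_pos"],s["tcp_rot"])
for k in K: print(rel(s,[*k,.085]).round(4))
E
```

```text
[0.49381186 0.0552321 ] -8.304834630555868 0.20204033262752372
[[ 0.5033  0.1205]
 [ 0.497   0.077 ]
 [ 0.4906  0.0335]
 [ 0.4843 -0.0101]]
[[ 0.5014  0.1187]
 [ 0.4959  0.0762]
 [ 0.4898  0.0334]
 [ 0.484  -0.0102]]
[0.541 0.209 0.02 ]
[ 0.44  -0.115  0.02 ]
[0.382 0.056 0.02 ]
[0.21341028 0.5065604  0.23054731] [-1.79916766e+02 -7.75664447e-03  1.57152103e+02]
[-0.4171 -0.2429  0.1458]
[-0.4281 -0.2855  0.1459]
[-0.4392 -0.3281  0.146 ]
[-0.4502 -0.3707  0.146 ]
```

```bash
python3 -m inch '[0,0,-0.06,-0.03,-0.02,0.01,0, 0,0,-0.13,-0.07,-0.04,0.02,0, 0,0,-0.2,-0.11,-0.065,0.03,0, 0,0,-0.261,-0.15,-0.09,0.04,0, 0,0,-0.261,-0.19,-0.11,0.05,0, 0,0,-0.261,-0.23,-0.135,0.06,0, 0,0,-0.261,-0.27,-0.16,0.07,0, 0,0,-0.261,-0.31,-0.18,0.07,0]' 20
python3 - <<'E'
from workcell import arm
from h import *
s=arm.observe(); c=np.array([.4938,.0552])
for k in keys(c,np.radians(-8.3)): print(rel(s,[*k,.08]).round(4))
E
```

```text
time_s: 1.0
tool_pos: [0.4289, 0.2183, 0.1595]
tcp_rot: [-179.9, -0.2, 172.1]
contact_force: [-0.0, 0.3, 0.1]
grip_width: -0.001
grip_force: 0.0
[-0.0874 -0.0865  0.0794]
[-0.0871 -0.1305  0.0794]
[-0.0868 -0.1745  0.0795]
[-0.0865 -0.2185  0.0796]
```

```bash
python3 -m inch '[0,0,0,-0.03,-0.03,0.01,0, 0,0,0,-0.06,-0.06,0.025,0, 0,0,0,-0.0875,-0.087,0.04,0, 0,0,0,-0.0875,-0.087,0.055,0, 0,0,0,-0.0875,-0.087,0.07,0, 0,0,0,-0.0875,-0.087,0.07,0, 0,0,0,-0.0875,-0.087,0.07,0, 0,0,0,-0.0875,-0.087,0.07,0]'
python3 - <<'E'
from workcell import arm,eyes
import cv2
from h import *
s=arm.observe(); print(s["tool_pos"],s["tcp_rot"],s["contact_force"])
for k in keys(np.array([.4938,.0552]),np.radians(-8.3)): print(rel(s,[*k,.061]).round(4))
d=eyes.get_image("scene");cv2.imwrite("pics/s2.png",cv2.resize(d["color"][100:340,160:480,::-1],None,fx=2.4,fy=2.4,interpolation=cv2.INTER_CUBIC))
E
```

```text
time_s: 1.8
tool_pos: [0.5046, 0.1228, 0.0924]
tcp_rot: [180.0, 0.1, 172.1]
contact_force: [-0.4, -0.1, 0.5]
grip_width: 0.002
grip_force: 0.0
[0.50462162 0.12277746 0.09240879] [1.79969399e+02 1.05506452e-01 1.72136270e+02] [-0.43029116 -0.09317396  0.47752278]
[ 0.001  -0.0024  0.0314]
[ 0.0014 -0.0464  0.0314]
[ 0.0017 -0.0904  0.0314]
[ 0.002  -0.1344  0.0313]
```

View pics/s2.png

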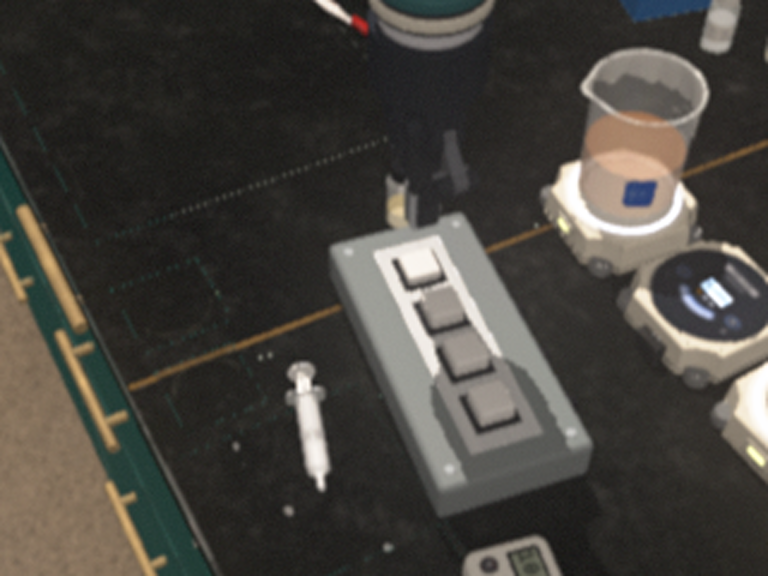

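The scene view shows the shut fingers just above the leftmost key. Crop positions are keys at (418,265), (440,305), (464,353) and (490,402), and the vial behind at (398,203), clear of the fingers. I'll cross-check the calibration with this view.

```bash
python3 - <<'E'
from workcell import arm,eyes
from h import *
d=eyes.get_image("scene")
for (u,v),z in zip([(418,262),(442,303),(464,349),(490,398)],(.055,.061,.061,.061)): print(ray(d,(160+u/2.4,100+v/2.4),z).round(4))
s=arm.observe(); print(s["tool_pos"],s["contact_force"])
E
```

```text
[0.5024 0.1191 0.055 ]
[0.4954 0.0727 0.061 ]
[0.488  0.0302 0.061 ]
[ 0.4822 -0.0131  0.061 ]
[0.50469542 0.12281922 0.09256375] [ 0.16842016 -0.65877746 -0.10555098]
```

```bash
python3 -m inch '[0,0,0,0.001,-0.003,0.01,0, 0,0,0,0.001,-0.003,0.018,0, 0,0,0,0.001,-0.003,0.024,0, 0,0,0,0.001,-0.003,0.028,0, 0,0,0,0.001,-0.003,0.031,0, 0,0,0,0.001,-0.003,0.0335,0, 0,0,0,0.001,-0.003,0.0335,0, 0,0,0,0.001,-0.003,0.0335,0]'
```

```text
time_s: 2.7
tool_pos: [0.5029, 0.1196, 0.058]
tcp_rot: [180.0, 0.0, 172.1]
contact_force: [-0.0, 0.2, -0.2]
grip_width: 0.002
grip_force: 0.0
```

No force at z = 0.058, so the left key is the low one. I'll ease down to touch it.

```bash
python3 -m inch '[0,0,0,0,0,0.001,0, 0,0,0,0,0,0.002,0, 0,0,0,0,0,0.0025,0, 0,0,0,0,0,0.003,0, 0,0,0,0,0,0.003,0, 0,0,0,0,0,0.003,0, 0,0,0,0,0,0.003,0, 0,0,0,0,0,0.003,0]'
```

```text
time_s: 3.5
tool_pos: [0.5027, 0.1196, 0.0551]
tcp_rot: [180.0, 0.0, 172.1]
contact_force: [-1.2, -0.1, 3.3]
grip_width: -0.001
grip_force: 1.6
```

Key 1 is firm at 3.3 N with its top at 55 mm, so it is latched. Moving on to key 2.

```bash
python3 -m inch '[0,0,0,0,0,-0.015,0, 0,0,0,0,-0.01,-0.022,0, 0,0,0,0,-0.03,-0.022,0, 0,0,0,0,-0.044,-0.018,0, 0,0,0,0,-0.044,-0.012,0, 0,0,0,0,-0.044,-0.008,0, 0,0,0,0,-0.044,-0.005,0, 0,0,0,0,-0.044,-0.0045,0]'
```

```text
time_s: 4.3
tool_pos: [0.4961, 0.0759, 0.059]
tcp_rot: [-179.9, -0.1, 172.1]
contact_force: [-2.2, -2.1, 5.4]
grip_width: -0.001
grip_force: 2.1
```

Key 2 is up (5.4 N at 2 mm down).

```bash
python3 -m inch '[0,0,0,0,0,-0.012,0, 0,0,0,0,-0.01,-0.018,0, 0,0,0,0,-0.03,-0.018,0, 0,0,0,0,-0.044,-0.014,0, 0,0,0,0,-0.044,-0.007,0, 0,0,0,0,-0.044,-0.003,0, 0,0,0,0,-0.044,0,0, 0,0,0,0,-0.044,0,0]'
```

```text
time_s: 5.1
tool_pos: [0.49, 0.0325, 0.059]
tcp_rot: [-179.9, -0.1, 172.1]
contact_force: [-3.6, -2.8, 4.4]
grip_width: -0.004
grip_force: 2.1
```

```bash
python3 -m inch '[0,0,0,0,0,-0.012,0, 0,0,0,0,-0.01,-0.018,0, 0,0,0,0,-0.03,-0.018,0, 0,0,0,0,-0.044,-0.014,0, 0,0,0,0,-0.044,-0.007,0, 0,0,0,0,-0.044,-0.003,0, 0,0,0,0,-0.044,0,0, 0,0,0,0,-0.044,0,0]'
```

```text
time_s: 5.9
tool_pos: [0.484, -0.0111, 0.0591]
tcp_rot: [-180.0, -0.1, 172.1]
contact_force: [-2.9, -2.2, 4.1]
grip_width: 0.0
grip_force: 2.1
```

Keys 3 and 4 are up too. Lifting and going back above key 1.

```bash
python3 -m inch '[0,0,0,0,0,-0.015,0, 0,0,0,0,0.01,-0.025,0, 0,0,0,0,0.05,-0.025,0, 0,0,0,0,0.09,-0.025,0, 0,0,0,0,0.12,-0.025,0, 0,0,0,0,0.132,-0.02,0, 0,0,0,0,0.132,-0.012,0, 0,0,0,0,0.132,-0.006,0]'; python3 -c "
from workcell import arm
from h import *
s=arm.observe();print(s['tool_pos'],rel(s,[.503,.1197,.051]),s['contact_force'])"
```

```text
time_s: 6.7
tool_pos: [0.5021, 0.1193, 0.0641]
tcp_rot: [-179.9, -0.1, 172.1]
contact_force: [0.1, -0.7, 0.2]
grip_width: -0.001
grip_force: 0.0
[0.50205696 0.11928378 0.06413044] [-0.0008939   0.00055418  0.01312878] [ 0.11011639 -0.70756908  0.23672101]
```

```bash
python3 -m inch '[0,0,0,-0.0005,0,0.005,0, 0,0,0,-0.0005,0,0.009,0, 0,0,0,-0.0005,0,0.011,0, 0,0,0,-0.0005,0,0.0125,0, 0,0,0,-0.0005,0,0.0135,0, 0,0,0,-0.0005,0,0.0145,0, 0,0,0,-0.0005,0,0.015,0, 0,0,0,-0.0005,0,0.015,0]'
```

```text
time_s: 7.5
tool_pos: [0.5029, 0.1184, 0.0523]
tcp_rot: [-179.9, -0.0, 172.0]
contact_force: [-6.1, -1.9, 9.4]
grip_width: -0.0
grip_force: 5.1
```

```bash
python3 -m inch '[0,0,0,0,0,0.001,0, 0,0,0,0,0,0.002,0, 0,0,0,0,0,0.003,0, 0,0,0,0,0,0.004,0, 0,0,0,0,0,0.004,0, 0,0,0,0,0,0.004,0, 0,0,0,0,0,0.004,0, 0,0,0,0,0,0.004,0]'
```

```text
time_s: 8.3
tool_pos: [0.503, 0.1184, 0.0508]
tcp_rot: [-179.9, 0.0, 172.0]
contact_force: [-10.2, -1.6, 20.7]
grip_width: 0.005
grip_force: 10.6
```

At the stop (20.7 N, z = 50.8 mm). Now I'll let it up slowly to feel whether it follows, then retreat.

```bash
python3 -m inch '[0,0,0,0,0,0.001,0, 0,0,0,0,0,-0.001,0, 0,0,0,0,0,-0.003,0, 0,0,0,0,0,-0.005,0, 0,0,0,0,0,-0.007,0, 0,0,0,0,0,-0.0075,0, 0,0,0,0,0,-0.008,0, 0,0,0,0,0,-0.008,0]'
```

```text
time_s: 9.1
tool_pos: [0.5029, 0.1184, 0.0558]
tcp_rot: [-179.9, -0.0, 172.0]
contact_force: [-4.7, -1.6, 7.3]
grip_width: -0.0
grip_force: 3.7
```

It pushes back with 7.3 N at 55.8 mm, so it has unlatched and is following. Retreating well up and to the left rear.

```bash
python3 -m inch '[0,0,0,0,0,-0.003,0, 0,0,0,0,0,-0.006,0, 0,0,0,0,0,-0.01,0, 0,0,0,0,0,-0.03,0, 0,0,0,0,0,-0.06,0, 0,0,0,0.02,0,-0.1,0, 0,0,0,0.05,0.02,-0.13,0, 0,0,0,0.08,0.05,-0.14,0]'
python3 -m inch '[0,0,0,0.02,0.02,0,0, 0,0,0,0.04,0.06,0,0, 0,0,0,0.05,0.09,0,0, 0,0,0,0.05,0.11,0,0, 0,0,0,0.05,0.11,0,0, 0,0,0,0.05,0.11,0,0, 0,0,0,0.05,0.11,0,0, 0,0,0,0.05,0.11,0,0]'
python3 - <<'E'
from workcell import eyes
import cv2
d=eyes.get_image("scene");cv2.imwrite("pics/s3.png",cv2.resize(d["color"][100:340,160:480,::-1],None,fx=2.4,fy=2.4,interpolation=cv2.INTER_CUBIC))
E
```

```text
time_s: 9.9
tool_pos: [0.4323, 0.1801, 0.1986]
tcp_rot: [179.8, 0.4, 171.9]
contact_force: [0.3, 1.2, 0.3]
grip_width: -0.001
grip_force: 0.0
time_s: 10.7
tool_pos: [0.3966, 0.2949, 0.1943]
tcp_rot: [-180.0, 0.0, 172.0]
contact_force: [-0.4, 0.0, 0.0]
grip_width: -0.003
grip_force: 0.0
```

View pics/s3.png

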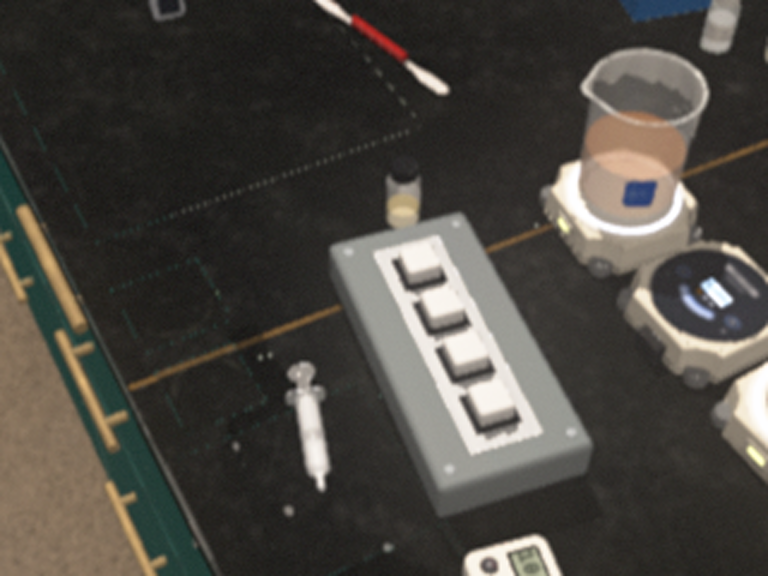

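All four keys stand at equal height: (421,260), (443,305), (466,352) and (491,400). The vial at (403,195) and the syringe at (310,425) have not moved.

```bash
python3 -c "
from workcell import arm
print(arm.close_job())"
```

```text
the job is handed in; nothing more can be done
None
```

I tapped all four keys from left to right, found the leftmost one latched, pressed it to its stop and let it up; all four keys now stand up, the vial, timer and syringe were not touched, and the job is handed in (no verdict was returned).

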